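# Change the load on the bench shaker

### The job

Change the load on the bench shaker: first throw the T-handled lever on its control box over to off (leaning towards you), then stand every bottle from the shaker's platform upright on the white mat lying flat on the bench at the left, and stand every empty glass dish from the bench upright on the shaker's platform, inside its rail. When the load is changed, throw the lever fully back to on (leaning away from you) and press the round start plunger beside it all the way down and let it come up again. Move no bottle while the lever is on, and leave the other things on the bench where they are.

Things in the scene. Friction and masses are not known exactly. Their poses are not given: they have to be found in the camera images.
- control_box: grey box 120 (x) x 160 (y) x 50 mm high, fixed on the bench to the right; origin at the centre of its underside, z up, its -x side faces the near edge of the bench (the box stands turned by 0.3 to 0.6 rad). On its top stand the T-handled lever (at y = +40 mm) and the start plunger (at y = -45 mm).
- isolator (a joint): angle of the changeover lever, rad: 0 = off, leaning to the box's -x (the near edge); 1.2 = on, leaning to +x. Pivot along the box's y at x = 0, y = +40, z = 55 mm of the box; 70 mm from it to the middle of the crossbar. The lever is weighted: past upright (0.6) it falls over to the nearer end and stays there. A push of about 1 N on the bar moves it. It starts on.
- isolator_bar (a point): middle of the black crossbar on top of the lever; the bar is 66 mm long along the box's y, 16 mm thick; its middle stands 113 mm above the bench at either end of the throw and 125 mm when upright.
- plunger (a joint): travel of the start plunger, m: 0 = up, 0.012 = down on its stop; spring, 2.4 N at rest to 8 N fully down.
- plunger_head (a point): middle of the top of the plunger's grey mushroom head, 42 mm across, facing up; 82 mm above the bench when up; moves with it.
- shaker: bench shaker, fixed: platform 190 (x) x 230 (y) mm with a black rubber top and a round steel rail (8 mm thick, top edge 61 mm above the bench) all round its edge; it does not move. Origin under its centre at bench height, z up.
- shaker_tray (a point): centre of the rubber top of the shaker's platform, 45 mm above the bench, axes as the shaker's; free area inside the rail: x +-87 mm, y +-107 mm; the rail's top is 16 mm above it.
- mat: plain white plastic mat 210 (x) x 120 (y) x 3 mm, fixed flat on the bench; origin at the centre of its underside.
- bottle_1: white screw-cap bottle with a green cap, 52 mm across, 104 mm high, about 0.22 kg; straight wall up to 68 mm, then tapering to the cap; origin at the centre of its underside, z up. Starts on the shaker's platform, in a row of up to three along its y. May be absent.
- bottle_2: white screw-cap bottle with a green cap, 52 mm across, 104 mm high, about 0.22 kg; straight wall up to 68 mm, then tapering to the cap; origin at the centre of its underside, z up. Starts on the shaker's platform, in a row of up to three along its y. May be absent.
- bottle_3: white screw-cap bottle with a green cap, 52 mm across, 104 mm high, about 0.22 kg; straight wall up to 68 mm, then tapering to the cap; origin at the centre of its underside, z up. Starts on the shaker's platform, in a row of up to three along its y. May be absent.
- dish_1: empty round straight-sided clear glass dish, 60 mm across (63 mm at the lip), 45 mm high, wall 3 mm, about 80 g; origin at the centre of its underside, z up. Starts upright on the bench in front of the shaker. May be absent.
- dish_2: empty round straight-sided clear glass dish, 60 mm across (63 mm at the lip), 45 mm high, wall 3 mm, about 80 g; origin at the centre of its underside, z up. Starts upright on the bench in front of the shaker. May be absent.
- dish_3: empty round straight-sided clear glass dish, 60 mm across (63 mm at the lip), 45 mm high, wall 3 mm, about 80 g; origin at the centre of its underside, z up. Starts upright on the bench in front of the shaker. May be absent.
- forceps: steel forceps lying flat, 126 mm long, 20 mm wide, 10 mm high; to be left alone. Origin at the centre of its underside.
- tape_roll: roll of green tape lying flat, 70 mm across, 19 mm high; to be left alone. Origin at the centre of its underside.
Not all that is in view belongs to the job. Leave any yellow look-alike of the bottle_3 alone. What is shaped like the dish_3 but orange is not meant.

How it is judged:
By the outcome, as a careful person would: the job done as asked, in the order asked, and still so for the second after the job is handed in, with the robot touching nothing.
Of bottle_1, bottle_2, bottle_3 only 2 to 3 are there at a start; the rules pass over those that are not, and their reading is None.
Of dish_1, dish_2, dish_3 only 2 to 3 are there at a start; the rules pass over those that are not, and their reading is None.
At some moment in a run one of dish_1, dish_2, dish_3 may be knocked a few centimetres aside while the robot is not near it.
It also fails if it takes over 210 s, if anything falls off the work surface, if the arm or the gripper's body presses on something with over 40 N, if the wrist force passes 120 N, or if a joint passes its speed limit or range.

### The arm

A 7-joint arm with a two-finger parallel gripper is mounted at the origin on a cart in front of the work surface, level with it; the furniture and walls round the work are solid. World frame = base frame: x ahead of the robot, y to its left, z up, the work surface at z = 0. Lengths are in m, angles in rad, forces in N, time in s.
With the tool pointing down it reaches from about 0.4 to 0.85 m from the base axis. Payload 4.5 kg.
Tool frame: the origin (TCP) lies at the very end of the fingers, on their centre line; the grasp point (between the pads) lies 19 mm behind it; z points along the fingers, y is the line along which they close (so a half turn about z gives the same grasp; the last joint's range is limited). The gripper opens to 88 mm and grips with 3 to 60 N. Pads are 18 mm wide; open, the fingers measure 123 mm over their backs; the gripper's body (75 mm by 187 mm) begins 45 mm behind the grasp point.
Start: joints at [-1.204, 0.689, -0.195, 1.565, 0.157, 0.902, -0.215], TCP at [0.204, 0.591, 0.239] pointing down, gripper open.
Joint ranges: [-3.01, 3.01], [-0.46, 2.08], [-1.47, 1.51], [0.13, 2.56], [-1, 4.14], [0.04, 2.09], [-2.66, 2.66]. Speed limits (rad/s): [2.57, 2.57, 3.14, 3.14, 3.14, 3.14, 3.14].

### API

Orientations are given as a unit quaternion [x, y, z, w].
In Python, from plant import r, optics gives the robot as it stands.
- The arm moves only by the tool servo_tool, never from a script. Its arguments are lists of equal length, an entry for each row: "translation": the shift along the tool's x, y, z in m, a list of three; "turn": the turn, a rotation vector about the tool's x, y, z in rad, a list of three. In form: {"translation": [[dx, dy, dz], ...], "turn": [[rx, ry, rz], ...]}. A call has 1 to 10 rows; each row shifts and turns the commanded pose from where the row before left it, along the tool's axes as they then stand; what a row does not reach is not made up. A row lasts 1/8 s, in which the tool goes at most 62.5 mm and 10.7 degrees, less where a joint would pass 70% of its speed; a pose out of reach is approached as far as the arm can. A call is refused whole if a number of a shift passes 0.0625 or a number of a turn 0.188, either way. A call with a gripper value outside its range is refused whole. "grip" is the opening, from 0 (shut) to 1 (fully open), set as the call begins (left out, the last holds). The fingers move at their own pace and stop on an object; "grip_force" is the grip in N (left out, the last holds). Time passes only in rows, so rows that do not move let the fingers close. It gives the time, the measured TCP pose, the force, the opening and the grip force at its end, in the units of the state.
- r.get_state(): the state, without advancing time (a new reading comes with each control period).
- optics.snapshot(name): name is "side" or "top"; returns a dict with "img" (384x512x3 uint8, red, green, blue), "z_map" (384x512 float32, m along the optical axis (not along the pixel's ray), 0 where there is no reading), "mtx" (3x3 intrinsics, pixels), "k1" (the pictures are not rectified: a ray, as slopes to the right and down, at radius r is drawn at 1 + k1 r^2 times it, then the intrinsics apply), "R" (3x3) and "t" (3): a world point X has camera coordinates R X + t. Camera axes: x right, y down, z forward; pixel columns grow to the right and rows downward; lengths in m; the calibration is good to about 2 mm. A picture is of the moment at which its call begins.
- r.finish_job(): hands the job in; it is judged then, once.
The state is a dict: "clock": time; "q": joint angles; "qd": joint speeds; "joint_torque": joint torques, N m; "tool_pos": TCP position; "eef_rot": TCP orientation; "contact_force": force on the tool from outside, world axes, zero at the start; "moment": the same for the moment, N m; "opening": opening from 0.0 (shut) to 1.0 (fully open); "finger_force": force on a finger pad.
Only numpy, scipy, OpenCV 4.12 (cv2) and the standard library are available. Lean on these libraries where they do the work, as an engineer would, in place of code of your own. Each camera call takes 0.05 s, during which the arm holds its last target. There are 200 camera calls.

## Working session

There is one attempt and no reset: what is moved stays moved. The work goes in short steps, Python scripts to look and compute and a tool call to move; the robot and the scene stay as the last step left them, time stands still between calls to the robot, and variables do not carry over. Pictures are saved under pics/ and viewed, at most 14 in all, crops included, and the job is handed in when it is done.

Besides the shell and the picture viewer there is one more tool, called by a JSON object that holds its "op" and its "data". servo_tool: Moves the arm, as the interface text tells. Its arguments: {"type":"object","properties":{"translation":{"type":"array"},"turn":{"type":"array"},"grip":{"type":"number"},"grip_force":{"type":"number"}},"required":["translation","turn"]}

```bash
ls; mkdir -p pics; cat > h.py <<'E'
import numpy as np, cv2
from plant import r, optics
def snap(n,save=None):
    s=optics.snapshot(n)
    if save: cv2.imwrite(f'pics/{save}.png',s['img'][:,:,::-1])
    return s
def ray(s,u,v):
    K=s['mtx'];d=np.array([(u-K[0,2])/K[0,0],(v-K[1,2])/K[1,1]]);x=d.copy()
    for _ in range(20): x=d/(1+s['k1']*(x@x))
    R=s['R'];return -R.T@s['t'], R.T@np.array([x[0],x[1],1.])
def onz(s,u,v,z):
    c,d=ray(s,u,v);return c+d*(z-c[2])/d[2]
def dep(s,u,v):
    c,d=ray(s,u,v);return c+d*s['z_map'][int(v),int(u)]
def st():
    s=r.get_state();print({k:np.round(s[k],3).tolist() for k in ('clock','q','tool_pos','eef_rot','contact_force','opening','finger_force')})
    return s
E
python3 - <<'E'
from h import *
for n in('side','top'):
    s=snap(n,n+'0'); print(n,-s['R'].T@s['t'],s['R'][2],s['mtx'][0,0],s['k1'])
st()
E
```

```text
pics
side [ 0.24802276 -0.43669328  0.86650071] [ 0.24979984  0.61745114 -0.7458915 ] 387.91676500393737 -0.08009467615260556
top [0.45476823 0.19192307 1.28209789] [ 0.04572538  0.01742388 -0.99880208] 387.7603449209053 -0.05583363785392396
{'clock': 0.1, 'q': [-1.204, 0.69, -0.195, 1.566, 0.157, 0.903, -0.215], 'tool_pos': [0.204, 0.59, 0.238], 'eef_rot': [0.166, 0.986, -0.001, -0.0], 'contact_force': [-0.135, 0.243, -0.145], 'opening': 0.999, 'finger_force': 0.0}
```

View pics/top0.png

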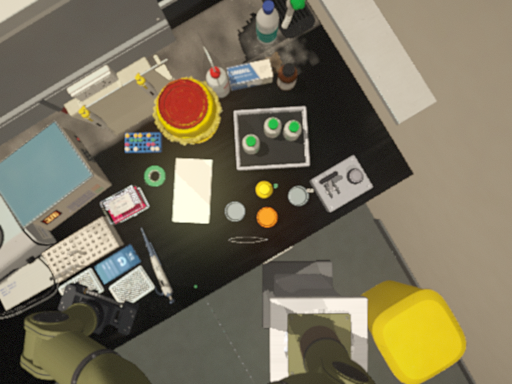

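View pics/side0.png

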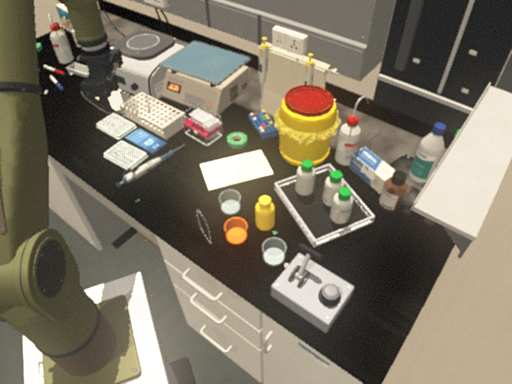

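The top view shows three green-cap bottles on the shaker at (250,141), (273,125) and (291,128), and clear dishes at (234,211) and (297,196). The mat is at (192,190). The control box is at (341,183), with its lever near (329,185) and its plunger at (355,176). Look-alikes to avoid are the yellow bottle (264,188) and the orange dish (266,216). Green things that aren't bottles are the tape roll (154,176) and a cap at the back (297,3).

```bash
python3 - <<'E'
from h import *
t=snap('top');s=snap('side')
hsv=cv2.cvtColor(t['img'],cv2.COLOR_RGB2HSV)
m=cv2.inRange(hsv,(45,90,60),(80,255,255))
n,l,st_,c=cv2.connectedComponentsWithStats(m)
for i in range(1,n):
    if st_[i,4]>25: print('green',st_[i],c[i],onz(t,*c[i],.149).round(3),dep(t,*c[i]).round(3))
for nm,p,z in [('matpx',(192,190),.003),('dishL',(235,211),.045),('dishR',(298,196),.045),('orange',(267,217),.045),('yellow',(264,188),.1),('plunger',(355,176),.082)]:
    print(nm,onz(t,*p,z).round(3),dep(t,*p).round(3))
# mat / rails / box corners
g=cv2.inRange(hsv,(0,0,150),(180,60,255))
for nm,(x0,y0,x1,y1) in dict(mat=(165,150,220,230),shaker=(228,100,314,176),box=(308,150,376,216)).items():
    k=np.zeros_like(g);k[y0:y1,x0:x1]=g[y0:y1,x0:x1]
    cs,_=cv2.findContours(k,cv2.RETR_EXTERNAL,cv2.CHAIN_APPROX_NONE);cc=max(cs,key=cv2.contourArea)
    bx=cv2.minAreaRect(cc);z=dict(mat=.003,shaker=.057,box=.05)[nm]
    P=np.array([onz(t,*q,z) for q in cv2.boxPoints(bx)])
    print(nm,bx,P.mean(0).round(3),P[:,:2].round(3).tolist(), np.linalg.norm(P[1]-P[0]).round(3),np.linalg.norm(P[2]-P[1]).round(3), [round(float(np.arctan2(*(P[i+1]-P[i])[1::-1])),3) for i in (0,1)])
a=cv2.resize(t['img'][95:235,220:385],None,fx=4,fy=4,interpolation=cv2.INTER_CUBIC)
cv2.imwrite('pics/c1.png',a[:,:,::-1])
E
```

```text
green [290   0  16  10 128] [297.3671875   3.890625 ] [1.062 0.071 0.149] [1.015 0.08  0.237]
green [260  33  17   9  58] [267.5862069   37.27586207] [0.958 0.162 0.149] [0.996 0.159 0.063]
green [268 118  11  11  90] [272.67777778 123.31111111] [0.696 0.149 0.149] [0.696 0.149 0.148]
green [289 121  10  11  90] [293.64444444 126.37777778] [0.686 0.087 0.149] [0.687 0.087 0.147]
green [246 136  10  11  86] [250.47674419 140.89534884] [0.644 0.215 0.149] [0.644 0.215 0.151]
green [143 165  23  22 198] [153.64141414 174.52525253] [0.547 0.501 0.149] [0.559 0.542 0.002]
matpx [0.506 0.413 0.003] [0.507 0.413 0.001]
dishL [0.437 0.267 0.045] [0.436 0.27  0.009]
dishR [0.483 0.066 0.045] [0.484 0.062 0.004]
orange [0.417 0.166 0.045] [0.416 0.165 0.004]
yellow [0.507 0.175 0.1  ] [0.507 0.175 0.103]
plunger [ 0.543 -0.107  0.082] [ 0.544 -0.108  0.081]
mat ((191.8522186279297, 190.30801391601562), (37.36933898925781, 64.64737701416016), 3.012787342071533) [0.506 0.413 0.003] [[0.402, 0.481], [0.617, 0.47], [0.609, 0.345], [0.395, 0.357]] 0.215 0.125 [-0.05, -1.633]
shaker ((270.95831298828125, 137.81887817382812), (59.72490692138672, 72.86356353759766), 86.49646759033203) [0.669 0.151 0.057] [[0.759, 0.273], [0.771, 0.04], [0.58, 0.031], [0.567, 0.262]] 0.233 0.192 [-1.518, -3.095]
box ((341.54510498046875, 183.0769805908203), (37.274497985839844, 49.88774108886719), 59.620872497558594) [ 0.524 -0.072  0.05 ] [[0.535, 0.026], [0.615, -0.112], [0.512, -0.171], [0.433, -0.032]] 0.16 0.118 [-1.048, -2.628]
```

View pics/c1.png

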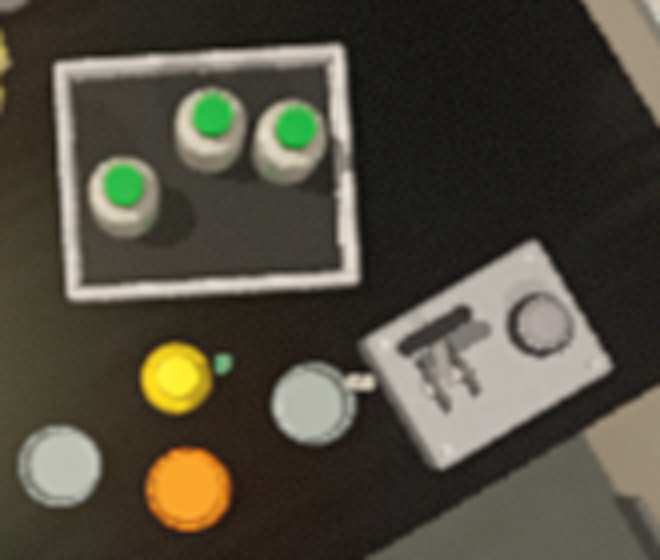

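{"op": "servo_tool", "data": {"translation": [[0, 0, 0], [0, 0, 0], [0, 0, 0], [0, 0, 0], [0, 0, 0], [0, 0, 0], [0, 0, 0], [0, 0, 0]], "turn": [[0, 0, 0.177], [0, 0, 0.177], [0, 0, 0.177], [0, 0, 0.177], [0, 0, 0.177], [0, 0, 0.177], [0, 0, 0.176], [0, 0, 0]], "grip": 0}}

```text
clock: 1.2
tool_pos: [0.2038, 0.5907, 0.2385]
eef_rot: [0.706, 0.708, -0.0, 0.0]
contact_force: [-0.8, 0.2, 0.5]
opening: 0.117
finger_force: 0.0
```

```bash
cat >> h.py <<'E'
from scipy.spatial.transform import Rotation as Ro
def go(x,y,z,yaw=None):
    """print tool-frame shift to world target, and tool-z turn to bring tool y to world angle yaw (deg)"""
    s=st();R=Ro.from_quat(s['eef_rot']).as_matrix();p=np.array(s['tool_pos'])
    ty=np.degrees(np.arctan2(R[1,1],R[0,1]))
    print('tool z',R[:,2].round(3),'tool y deg',ty.round(1),'shift',(R.T@(np.array([x,y,z])-p)).round(4))
    if yaw is not None: print('turn z',np.radians((ty-yaw+90)%180-90).round(3))
E
python3 -c "
from h import *
go(.577,.006,.239)"
```

```text
{'clock': 1.2, 'q': [-1.404, 0.693, 0.166, 1.577, -0.137, 0.884, -1.186], 'tool_pos': [0.204, 0.591, 0.238], 'eef_rot': [0.706, 0.708, -0.0, 0.0], 'contact_force': [-0.789, 0.169, 0.486], 'opening': 0.117, 'finger_force': 0.0}
tool z [ 0.    -0.001 -1.   ] tool y deg 0.1 shift [-0.5855  0.3718 -0.    ]
```

{"op": "servo_tool", "data": {"translation": [[-0.053, 0.034, 0], [-0.053, 0.034, 0], [-0.053, 0.034, 0], [-0.053, 0.034, 0], [-0.053, 0.034, 0], [-0.053, 0.034, 0], [-0.053, 0.034, 0], [-0.053, 0.034, 0], [-0.053, 0.034, 0], [-0.053, 0.034, 0]], "turn": [[0, 0, 0], [0, 0, 0], [0, 0, 0], [0, 0, 0], [0, 0, 0], [0, 0, 0], [0, 0, 0], [0, 0, 0], [0, 0, 0], [0, 0, 0]]}}

```text
clock: 2.45
tool_pos: [0.5427, 0.063, 0.2388]
eef_rot: [0.706, 0.709, 0.0, -0.0]
contact_force: [1.8, 1.0, 0.2]
opening: 0.008
finger_force: 0.0
```

{"op": "servo_tool", "data": {"translation": [[-0.052, 0.032, 0], [0, 0, 0], [0, 0, 0]], "turn": [[0, 0, 0], [0, 0, 0], [0, 0, 0]]}}

```text
clock: 2.82
tool_pos: [0.5732, 0.0133, 0.2385]
eef_rot: [0.706, 0.708, 0.0, -0.001]
contact_force: [-0.8, 0.3, -0.8]
opening: 0.006
finger_force: 0.0
```

```bash
python3 - <<'E'
from h import *
go(.577,.006,.1)
s=snap('side','s1');t=snap('top','t1')
im=np.hstack([cv2.resize(s['img'][160:340,200:400],None,fx=2,fy=2),cv2.resize(t['img'][100:280,200:400],None,fx=2,fy=2)])
cv2.imwrite('pics/c2.png',im[:,:,::-1])
E
```

```text
{'clock': 2.825, 'q': [-0.142, 0.619, 0.065, 1.733, -0.055, 0.792, -0.048], 'tool_pos': [0.573, 0.013, 0.238], 'eef_rot': [0.706, 0.708, 0.0, -0.001], 'contact_force': [-0.816, 0.29, -0.784], 'opening': 0.006, 'finger_force': 0.0}
tool z [-0.001  0.001 -1.   ] tool y deg 0.1 shift [-0.0074  0.0039  0.1384]
```

View pics/c2.png

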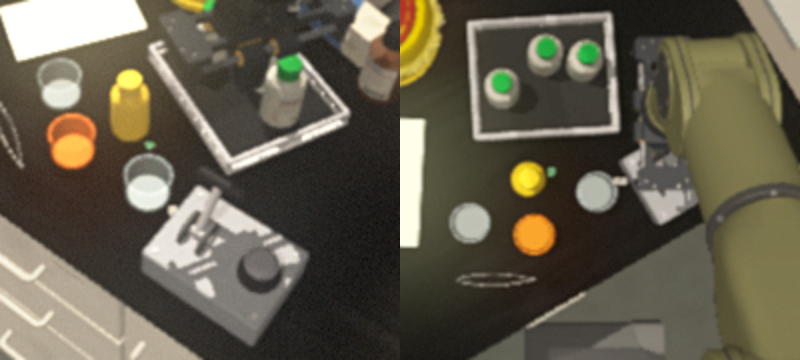

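The lever is on, its bar at side pixel (309,250), and the path down behind it is clear.

```bash
python3 - <<'E'
from h import *
t=snap('top');s=snap('side')
print(onz(t,328.75,177.5,.121),onz(s,309,250,.119),onz(s,200+262/2,160+258/2,.082))
E
```

```text
[ 0.5365585  -0.01872115  0.121     ] [ 0.53497244 -0.01758162  0.119     ] [ 0.54719894 -0.10927029  0.082     ]
```

{"op": "servo_tool", "data": {"translation": [[-0.007, 0.004, 0.046], [0, 0, 0.046], [0, 0, 0.046], [0, 0, 0], [0, 0, 0]], "turn": [[0, 0, 0], [0, 0, 0], [0, 0, 0], [0, 0, 0], [0, 0, 0]]}}

```text
clock: 3.65
tool_pos: [0.5786, 0.0063, 0.1022]
eef_rot: [0.707, 0.708, 0.001, 0.001]
contact_force: [0.5, -0.5, 0.2]
opening: 0.01
finger_force: 0.0
```

{"op": "servo_tool", "data": {"translation": [[-0.005, -0.0087, 0], [-0.005, -0.0087, 0], [-0.005, -0.0087, 0], [-0.005, -0.0087, 0], [-0.005, -0.0087, 0], [-0.005, -0.0087, 0], [-0.005, -0.0087, 0], [-0.005, -0.0087, 0], [0, 0, 0], [0, 0, 0]], "turn": [[0, 0, 0], [0, 0, 0], [0, 0, 0], [0, 0, 0], [0, 0, 0], [0, 0, 0], [0, 0, 0], [0, 0, 0], [0, 0, 0], [0, 0, 0]]}}

```text
clock: 4.9
tool_pos: [0.5084, -0.0341, 0.1007]
eef_rot: [0.707, 0.707, 0.0, 0.0]
contact_force: [0.7, -0.1, 0.1]
opening: 0.007
finger_force: 0.0
```

{"op": "servo_tool", "data": {"translation": [[0.005, 0.0087, 0], [0, 0, -0.05], [0, 0, -0.05], [0.04, 0.05, -0.03], [0.05, 0.05, 0], [0, 0, 0]], "turn": [[0, 0, 0], [0, 0, 0], [0, 0, 0], [0, 0, 0], [0, 0, 0], [0, 0, 0]], "grip": 1}}

```text
clock: 5.65
tool_pos: [0.6087, 0.0572, 0.2275]
eef_rot: [0.704, 0.71, 0.003, -0.0]
contact_force: [-1.0, -0.5, -0.5]
opening: 0.662
finger_force: 0.0
```

```bash
python3 - <<'E'
from h import *
s=snap('side','s2')
im=cv2.resize(s['img'][160:340,200:400],None,fx=2,fy=2)
cv2.imwrite('pics/c3.png',im[:,:,::-1])
# bottle refinement in the side view is masked; grasp targets:
go(.686,.087,.19)
E
```

```text
{'clock': 5.7, 'q': [-0.201, 0.678, 0.067, 1.639, -0.059, 0.825, -0.104], 'tool_pos': [0.606, 0.054, 0.227], 'eef_rot': [0.705, 0.709, 0.001, -0.0], 'contact_force': [-1.098, -1.07, -0.02], 'opening': 0.708, 'finger_force': 0.0}
tool z [ 0.001  0.002 -1.   ] tool y deg 0.3 shift [0.0329 0.0797 0.0371]
```

View pics/c3.png

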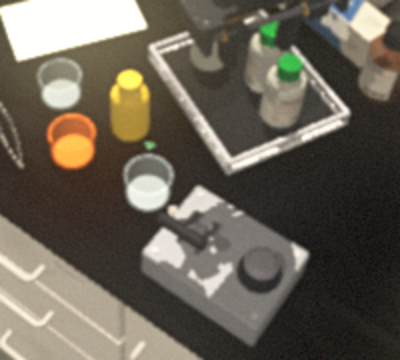

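The lever now leans to the near side, with its bar at about side pixel (292,273), so it is off. Next is the right-hand bottle.

{"op": "servo_tool", "data": {"translation": [[0.016, 0.04, 0], [0.017, 0.04, 0.027], [0, 0, 0], [0, 0, 0]], "turn": [[0, 0, 0], [0, 0, 0], [0, 0, 0], [0, 0, 0]], "grip": 1}}

```text
clock: 6.2
tool_pos: [0.6841, 0.0818, 0.1999]
eef_rot: [0.708, 0.707, -0.001, -0.0]
contact_force: [-0.2, -1.3, 0.5]
opening: 0.999
finger_force: 0.0
```

```bash
python3 -c "
from h import *
go(.686,.087,.090)"
```

```text
{'clock': 6.2, 'q': [-0.223, 0.821, 0.075, 1.394, -0.067, 0.931, -0.133], 'tool_pos': [0.684, 0.082, 0.2], 'eef_rot': [0.708, 0.707, -0.001, -0.0], 'contact_force': [-0.188, -1.283, 0.535], 'opening': 0.999, 'finger_force': 0.0}
tool z [-0.002 -0.001 -1.   ] tool y deg -0.1 shift [0.0054 0.0021 0.1099]
```

{"op": "servo_tool", "data": {"translation": [[0.005, 0.002, 0], [0, 0, 0.036], [0, 0, 0.036], [0, 0, 0.036], [0, 0, 0], [0, 0, 0]], "turn": [[0, 0, 0], [0, 0, 0], [0, 0, 0], [0, 0, 0], [0, 0, 0], [0, 0, 0]]}}

```text
clock: 6.95
tool_pos: [0.6882, 0.0882, 0.0943]
eef_rot: [0.707, 0.707, 0.001, 0.001]
contact_force: [-0.1, -0.7, 0.1]
opening: 1.001
finger_force: 0.0
```

{"op": "servo_tool", "data": {"translation": [[0, 0, 0], [0, 0, 0], [0, 0, 0], [0, 0, 0], [0, 0, 0], [0, 0, 0], [0, 0, 0]], "turn": [[0, 0, 0], [0, 0, 0], [0, 0, 0], [0, 0, 0], [0, 0, 0], [0, 0, 0], [0, 0, 0]], "grip": 0, "grip_force": 20}}

```text
clock: 7.82
tool_pos: [0.6874, 0.0883, 0.0925]
eef_rot: [0.707, 0.707, 0.0, 0.0]
contact_force: [-0.1, 0.0, 3.3]
opening: 0.581
finger_force: 19.9
```

{"op": "servo_tool", "data": {"translation": [[0, 0, -0.04], [0, 0, -0.04], [0, 0, -0.04], [0, 0, 0], [0, 0, 0]], "turn": [[0, 0, 0], [0, 0, 0], [0, 0, 0], [0, 0, 0], [0, 0, 0]]}}

```text
clock: 8.45
tool_pos: [0.6857, 0.0881, 0.2103]
eef_rot: [0.707, 0.707, -0.001, -0.001]
contact_force: [-0.2, 0.4, -3.1]
opening: 0.579
finger_force: 20.0
```

```bash
python3 -c "
from h import *
go(.58,.4095,.21)"
```

```text
{'clock': 8.45, 'q': [-0.232, 0.814, 0.076, 1.374, -0.068, 0.96, -0.14], 'tool_pos': [0.686, 0.088, 0.21], 'eef_rot': [0.707, 0.707, -0.001, -0.001], 'contact_force': [-0.203, 0.434, -3.11], 'opening': 0.579, 'finger_force': 19.953}
tool z [-0.004 -0.    -1.   ] tool y deg 0.0 shift [ 0.3214 -0.1057  0.0005]
```

```bash
python3 - <<'E'
from h import *
t=snap('top')
for v in range(90,160,4):
  P=[dep(t,u,v) for u in range(150,225,2)]
  P=[p for p in P if p[2]>.03]
  if P:
    P=np.array(P);print(v,'x %.3f-%.3f y %.3f-%.3f z max %.3f'%(P[:,0].min(),P[:,0].max(),P[:,1].min(),P[:,1].max(),P[:,2].max()))
E
```

```text
90 x 0.779-0.823 y 0.300-0.503 z max 0.213
94 x 0.768-0.819 y 0.316-0.505 z max 0.211
98 x 0.757-0.796 y 0.317-0.527 z max 0.212
102 x 0.455-0.787 y 0.192-0.536 z max 1.282
106 x 0.734-0.781 y 0.311-0.541 z max 0.213
110 x 0.722-0.768 y 0.306-0.545 z max 0.213
114 x 0.710-0.732 y 0.313-0.506 z max 0.216
118 x 0.700-0.718 y 0.312-0.497 z max 0.212
122 x 0.688-0.707 y 0.313-0.499 z max 0.215
126 x 0.677-0.696 y 0.323-0.495 z max 0.212
130 x 0.669-0.684 y 0.325-0.481 z max 0.195
134 x 0.455-0.690 y 0.192-0.546 z max 1.282
138 x 0.653-0.677 y 0.368-0.539 z max 0.156
142 x 0.455-0.663 y 0.192-0.539 z max 1.282
146 x 0.650-0.650 y 0.533-0.533 z max 0.031
150 x 0.637-0.637 y 0.526-0.545 z max 0.035
```

{"op": "servo_tool", "data": {"translation": [[0, -0.05, 0], [0.04, -0.055, 0], [0.056, 0, 0], [0.056, 0, 0], [0.056, 0, 0], [0.056, 0, 0], [0.056, 0, 0], [0, 0, 0]], "turn": [[0, 0, 0], [0, 0, 0], [0, 0, 0], [0, 0, 0], [0, 0, 0], [0, 0, 0], [0, 0, 0], [0, 0, 0]]}}

```text
clock: 9.5
tool_pos: [0.5824, 0.4122, 0.209]
eef_rot: [0.704, 0.71, -0.001, -0.003]
contact_force: [-0.4, -0.6, -2.4]
opening: 0.58
finger_force: 20.0
```

{"op": "servo_tool", "data": {"translation": [[0, 0, 0], [0, 0, 0], [0, 0, 0], [0, 0, 0], [0, 0, 0], [0, 0, 0], [0, 0, 0], [0, 0, 0], [0, 0, 0], [0, 0, 0]], "turn": [[0, 0, -0.175], [0, 0, -0.175], [0, 0, -0.175], [0, 0, -0.175], [0, 0, -0.175], [0, 0, -0.175], [0, 0, -0.175], [0, 0, -0.175], [0, 0, -0.17], [0, 0, 0]]}}

```text
clock: 10.75
tool_pos: [0.5862, 0.4032, 0.2103]
eef_rot: [0.002, 1.0, -0.001, -0.001]
contact_force: [-0.6, 0.1, -1.6]
opening: 0.581
finger_force: 20.0
```

```bash
python3 -c "
from h import *
go(.578,.4095,.052,90)"
```

```text
{'clock': 10.75, 'q': [-0.527, 0.854, -0.303, 1.286, 0.263, 1.043, 0.703], 'tool_pos': [0.586, 0.403, 0.21], 'eef_rot': [0.002, 1.0, -0.001, -0.001], 'contact_force': [-0.615, 0.095, -1.643], 'opening': 0.581, 'finger_force': 19.953}
tool z [-0.003 -0.002 -1.   ] tool y deg 89.8 shift [0.0078 0.0066 0.1583]
turn z -0.003
```

{"op": "servo_tool", "data": {"translation": [[0.008, 0.0065, 0], [0, 0, 0.04], [0, 0, 0.04], [0, 0, 0.04], [0, 0, 0.02], [0, 0, 0.01], [0, 0, 0.006], [0, 0, 0], [0, 0, 0]], "turn": [[0, 0, 0], [0, 0, 0], [0, 0, 0], [0, 0, 0], [0, 0, 0], [0, 0, 0], [0, 0, 0], [0, 0, 0], [0, 0, 0]]}}

```text
clock: 11.88
tool_pos: [0.5792, 0.412, 0.0574]
eef_rot: [0.001, 1.0, 0.001, 0.001]
contact_force: [-0.1, 0.1, -2.1]
opening: 0.581
finger_force: 20.0
```

{"op": "servo_tool", "data": {"translation": [[0, 0, 0.003], [0, 0, 0.003], [0, 0, 0]], "turn": [[0, 0, 0], [0, 0, 0], [0, 0, 0]]}}

```text
clock: 12.25
tool_pos: [0.5788, 0.4117, 0.0505]
eef_rot: [0.0, 1.0, 0.0, 0.0]
contact_force: [-0.2, -0.2, -0.9]
opening: 0.579
finger_force: 20.0
```

{"op": "servo_tool", "data": {"translation": [[0, 0, 0], [0, 0, 0], [0, 0, 0], [0, 0, -0.01], [0, 0, -0.03], [0, 0, -0.06], [0, 0, -0.06], [0, 0, 0]], "turn": [[0, 0, 0], [0, 0, 0], [0, 0, 0], [0, 0, 0], [0, 0, 0], [0, 0, 0], [0, 0, 0], [0, 0, 0]], "grip": 1}}

```text
clock: 13.25
tool_pos: [0.5814, 0.4142, 0.2175]
eef_rot: [0.001, 1.0, 0.004, 0.005]
contact_force: [-0.2, 0.6, -0.8]
opening: 0.998
finger_force: 0.0
```

{"op": "servo_tool", "data": {"translation": [[0, -0.053, 0], [0, -0.053, 0], [0, -0.053, 0], [-0.02, -0.053, 0], [-0.05, -0.05, 0], [-0.048, 0, 0], [0, 0, 0]], "turn": [[0, 0, 0], [0, 0, 0], [0, 0, 0], [0, 0, 0], [0, 0, 0], [0, 0, 0], [0, 0, 0]]}}

```text
clock: 14.12
tool_pos: [0.6931, 0.1533, 0.2091]
eef_rot: [0.002, 1.0, -0.0, 0.001]
contact_force: [-0.4, -0.2, 0.0]
opening: 0.996
finger_force: 0.0
```

{"op": "servo_tool", "data": {"translation": [[0, 0, 0], [0, 0, 0], [0, 0, 0], [0, 0, 0], [0, 0, 0], [0, 0, 0], [0, 0, 0], [0, 0, 0], [0, 0, 0], [0, 0, 0]], "turn": [[0, 0, 0.175], [0, 0, 0.175], [0, 0, 0.175], [0, 0, 0.175], [0, 0, 0.175], [0, 0, 0.175], [0, 0, 0.175], [0, 0, 0.175], [0, 0, 0.17], [0, 0, 0]]}}

```text
clock: 15.38
tool_pos: [0.689, 0.1562, 0.2098]
eef_rot: [0.706, 0.708, -0.001, -0.001]
contact_force: [-0.4, 0.7, 0.2]
opening: 1.0
finger_force: 0.0
```

```bash
python3 - <<'E'
from h import *
s=snap('side','s3');t=snap('top','t3')
im=np.hstack([cv2.resize(s['img'][110:310,180:380],None,fx=2,fy=2),cv2.resize(t['img'][80:280,170:370],None,fx=2,fy=2)])
cv2.imwrite('pics/c4.png',im[:,:,::-1])
go(.696,.149,.093,0)
E
```

```text
{'clock': 15.475, 'q': [-0.329, 0.837, 0.089, 1.319, -0.08, 0.989, -0.221], 'tool_pos': [0.69, 0.156, 0.21], 'eef_rot': [0.706, 0.708, -0.0, -0.001], 'contact_force': [0.195, 0.17, -0.679], 'opening': 1.0, 'finger_force': 0.0}
tool z [-0.001  0.    -1.   ] tool y deg 0.2 shift [-0.0069  0.0065  0.117 ]
turn z 0.004
```

View pics/c4.png

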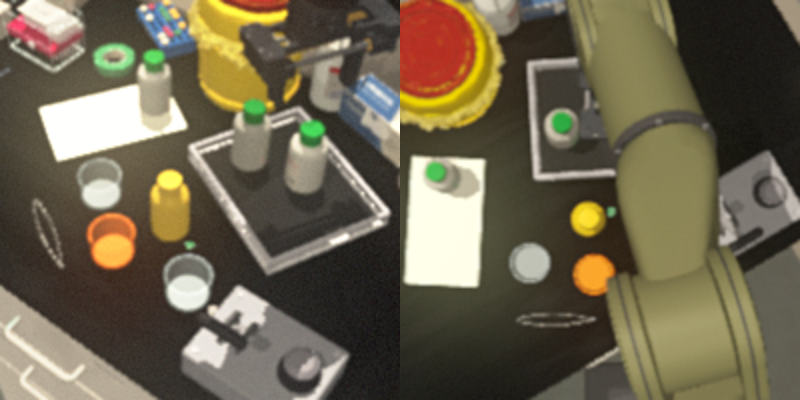

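The first bottle stands on the mat at side-crop pixel (154,90). Two bottles remain on the shaker, and the lever is off.

{"op": "servo_tool", "data": {"translation": [[-0.007, 0.0065, 0], [0, 0, 0], [0, 0, 0.04], [0, 0, 0.04], [0, 0, 0.037], [0, 0, 0], [0, 0, 0]], "turn": [[0, 0, 0], [0, 0, 0], [0, 0, 0], [0, 0, 0], [0, 0, 0], [0, 0, 0], [0, 0, 0]]}}

```text
clock: 16.35
tool_pos: [0.6983, 0.1483, 0.0947]
eef_rot: [0.707, 0.707, 0.001, 0.001]
contact_force: [1.0, -0.5, 0.6]
opening: 1.004
finger_force: 0.0
```

{"op": "servo_tool", "data": {"translation": [[0, 0, 0], [0, 0, 0], [0, 0, 0], [0, 0, 0], [0, 0, 0], [0, 0, 0], [0, 0, 0]], "turn": [[0, 0, 0], [0, 0, 0], [0, 0, 0], [0, 0, 0], [0, 0, 0], [0, 0, 0], [0, 0, 0]], "grip": 0}}

```text
clock: 17.23
tool_pos: [0.6973, 0.1483, 0.0935]
eef_rot: [0.707, 0.707, 0.0, 0.0]
contact_force: [-0.7, 0.5, 2.6]
opening: 0.572
finger_force: 20.0
```

{"op": "servo_tool", "data": {"translation": [[0, 0, -0.04], [0, 0, -0.04], [0, 0, -0.04], [0, -0.055, 0], [0.02, -0.055, 0], [0.055, -0.055, 0], [0.055, -0.02, 0], [0.055, 0, 0], [0.055, 0, 0], [0, 0, 0]], "turn": [[0, 0, 0], [0, 0, 0], [0, 0, 0], [0, 0, 0], [0, 0, 0], [0, 0, 0], [0, 0, 0], [0, 0, 0], [0, 0, 0], [0, 0, 0]]}}

```text
clock: 18.48
tool_pos: [0.5198, 0.3843, 0.212]
eef_rot: [0.704, 0.71, 0.001, -0.002]
contact_force: [0.4, -1.1, -1.7]
opening: 0.574
finger_force: 20.0
```

{"op": "servo_tool", "data": {"translation": [[0, 0, 0], [0, 0, 0], [0, 0, 0], [0, 0, 0], [0, 0, 0], [0, 0, 0], [0, 0, 0], [0, 0, 0], [0, 0, 0], [0, 0, 0]], "turn": [[0, 0, -0.175], [0, 0, -0.175], [0, 0, -0.175], [0, 0, -0.175], [0, 0, -0.175], [0, 0, -0.175], [0, 0, -0.175], [0, 0, -0.175], [0, 0, -0.17], [0, 0, 0]]}}

```text
clock: 19.73
tool_pos: [0.5229, 0.3758, 0.2124]
eef_rot: [0.002, 1.0, -0.001, -0.001]
contact_force: [0.0, -0.6, -2.0]
opening: 0.575
finger_force: 20.0
```

```bash
python3 -c "
from h import *
go(.508,.413,.0515,90)"
```

```text
{'clock': 19.725, 'q': [-0.522, 0.756, -0.325, 1.525, 0.281, 0.909, 0.629], 'tool_pos': [0.523, 0.376, 0.212], 'eef_rot': [0.002, 1.0, -0.001, -0.001], 'contact_force': [0.004, -0.561, -1.993], 'opening': 0.575, 'finger_force': 19.969}
tool z [-0.002 -0.002 -1.   ] tool y deg 89.8 shift [0.0148 0.0374 0.1608]
turn z -0.004
```

{"op": "servo_tool", "data": {"translation": [[0.0148, 0.037, 0], [0, 0, 0.04], [0, 0, 0.04], [0, 0, 0.04], [0, 0, 0.02], [0, 0, 0.01], [0, 0, 0.007], [0, 0, 0.002], [0, 0, 0.002], [0, 0, 0]], "turn": [[0, 0, 0], [0, 0, 0], [0, 0, 0], [0, 0, 0], [0, 0, 0], [0, 0, 0], [0, 0, 0], [0, 0, 0], [0, 0, 0], [0, 0, 0]]}}

```text
clock: 20.98
tool_pos: [0.5083, 0.4146, 0.0527]
eef_rot: [0.0, 1.0, 0.0, 0.0]
contact_force: [-0.7, 0.5, -2.0]
opening: 0.579
finger_force: 20.0
```

{"op": "servo_tool", "data": {"translation": [[0, 0, 0.002], [0, 0, 0]], "turn": [[0, 0, 0], [0, 0, 0]]}}

```text
clock: 21.22
tool_pos: [0.5085, 0.4148, 0.0515]
eef_rot: [0.0, 1.0, 0.0, 0.001]
contact_force: [-0.1, -0.9, 5.3]
opening: 0.574
finger_force: 20.0
```

{"op": "servo_tool", "data": {"translation": [[0, 0, 0], [0, 0, 0], [0, 0, 0], [0, 0, -0.01], [0, 0, -0.03], [0, 0, -0.06], [0, 0, -0.06], [0, 0, 0]], "turn": [[0, 0, 0], [0, 0, 0], [0, 0, 0], [0, 0, 0], [0, 0, 0], [0, 0, 0], [0, 0, 0], [0, 0, 0]], "grip": 1}}

```text
clock: 22.22
tool_pos: [0.5105, 0.4172, 0.2166]
eef_rot: [0.001, 1.0, 0.004, 0.004]
contact_force: [-0.2, 0.3, -0.6]
opening: 0.999
finger_force: 0.0
```

{"op": "servo_tool", "data": {"translation": [[0, -0.053, 0], [-0.03, -0.053, 0], [-0.04, -0.05, 0], [-0.05, -0.04, 0], [-0.02, 0, 0], [0, 0, 0]], "turn": [[0, 0, 0], [0, 0, 0], [0, 0, 0], [0, 0, 0], [0, 0, 0], [0, 0, 0]]}}

```text
clock: 22.98
tool_pos: [0.6463, 0.2194, 0.209]
eef_rot: [0.002, 1.0, -0.0, -0.0]
contact_force: [-1.0, 0.8, -0.1]
opening: 0.997
finger_force: 0.0
```

{"op": "servo_tool", "data": {"translation": [[0, 0, 0], [0, 0, 0], [0, 0, 0], [0, 0, 0], [0, 0, 0], [0, 0, 0], [0, 0, 0], [0, 0, 0], [0, 0, 0], [0, 0, 0]], "turn": [[0, 0, 0.175], [0, 0, 0.175], [0, 0, 0.175], [0, 0, 0.175], [0, 0, 0.175], [0, 0, 0.175], [0, 0, 0.175], [0, 0, 0.175], [0, 0, 0.17], [0, 0, 0]]}}

```text
clock: 24.22
tool_pos: [0.6438, 0.2221, 0.2098]
eef_rot: [0.706, 0.709, -0.001, -0.001]
contact_force: [-0.2, 0.1, 0.6]
opening: 0.999
finger_force: 0.0
```

```bash
python3 - <<'E'
from h import *
go(.644,.215,.093,0)
E
```

```text
{'clock': 24.225, 'q': [-0.442, 0.799, 0.086, 1.413, -0.078, 0.934, -0.332], 'tool_pos': [0.644, 0.222, 0.21], 'eef_rot': [0.706, 0.709, -0.001, -0.001], 'contact_force': [-0.164, 0.063, 0.623], 'opening': 0.999, 'finger_force': 0.0}
tool z [-0.002  0.    -1.   ] tool y deg 0.2 shift [-0.0071  0.0004  0.1168]
turn z 0.004
```

{"op": "servo_tool", "data": {"translation": [[-0.007, 0, 0], [0, 0, 0], [0, 0, 0.04], [0, 0, 0.04], [0, 0, 0.037], [0, 0, 0], [0, 0, 0]], "turn": [[0, 0, 0], [0, 0, 0], [0, 0, 0], [0, 0, 0], [0, 0, 0], [0, 0, 0], [0, 0, 0]]}}

```text
clock: 25.1
tool_pos: [0.6469, 0.2137, 0.0947]
eef_rot: [0.707, 0.707, 0.001, 0.0]
contact_force: [-0.0, 0.7, 0.6]
opening: 0.997
finger_force: 0.0
```

{"op": "servo_tool", "data": {"translation": [[0, 0, 0], [0, 0, 0], [0, 0, 0], [0, 0, 0], [0, 0, 0], [0, 0, 0], [0, 0, 0]], "turn": [[0, 0, 0], [0, 0, 0], [0, 0, 0], [0, 0, 0], [0, 0, 0], [0, 0, 0], [0, 0, 0]], "grip": 0}}

```text
clock: 25.98
tool_pos: [0.6459, 0.2135, 0.0935]
eef_rot: [0.707, 0.707, 0.0, 0.0]
contact_force: [-0.9, 0.7, 4.9]
opening: 0.578
finger_force: 20.0
```

{"op": "servo_tool", "data": {"translation": [[0, 0, -0.04], [0, 0, -0.04], [0, 0, -0.04], [0, -0.055, 0], [0.04, -0.055, 0], [0.055, -0.055, 0], [0.055, -0.04, 0], [0.045, 0, 0], [0, 0, 0]], "turn": [[0, 0, 0], [0, 0, 0], [0, 0, 0], [0, 0, 0], [0, 0, 0], [0, 0, 0], [0, 0, 0], [0, 0, 0], [0, 0, 0]]}}

```text
clock: 27.1
tool_pos: [0.4569, 0.3953, 0.2124]
eef_rot: [0.704, 0.71, 0.001, -0.002]
contact_force: [-0.5, -0.7, -2.7]
opening: 0.581
finger_force: 20.0
```

{"op": "servo_tool", "data": {"translation": [[0, 0, 0], [0, 0, 0], [0, 0, 0], [0, 0, 0], [0, 0, 0], [0, 0, 0], [0, 0, 0], [0, 0, 0], [0, 0, 0], [0, 0, 0]], "turn": [[0, 0, -0.175], [0, 0, -0.175], [0, 0, -0.175], [0, 0, -0.175], [0, 0, -0.175], [0, 0, -0.175], [0, 0, -0.175], [0, 0, -0.175], [0, 0, -0.17], [0, 0, 0]]}}

```text
clock: 28.35
tool_pos: [0.4597, 0.3883, 0.2124]
eef_rot: [0.002, 1.0, -0.001, -0.001]
contact_force: [-0.5, -0.1, -2.5]
opening: 0.576
finger_force: 20.0
```

```bash
python3 -c "
from h import *
go(.437,.416,.0515,90)"
```

```text
{'clock': 28.35, 'q': [-0.584, 0.703, -0.341, 1.66, 0.297, 0.832, 0.514], 'tool_pos': [0.46, 0.388, 0.212], 'eef_rot': [0.002, 1.0, -0.001, -0.001], 'contact_force': [-0.499, -0.149, -2.477], 'opening': 0.576, 'finger_force': 19.986}
tool z [-0.001 -0.002 -1.   ] tool y deg 89.8 shift [0.0226 0.0279 0.1609]
turn z -0.004
```

{"op": "servo_tool", "data": {"translation": [[0.0225, 0.028, 0], [0, 0, 0.04], [0, 0, 0.04], [0, 0, 0.04], [0, 0, 0.02], [0, 0, 0.01], [0, 0, 0.007], [0, 0, 0.002], [0, 0, 0.003], [0, 0, 0]], "turn": [[0, 0, 0], [0, 0, 0], [0, 0, 0], [0, 0, 0], [0, 0, 0], [0, 0, 0], [0, 0, 0], [0, 0, 0], [0, 0, 0], [0, 0, 0]]}}

```text
clock: 29.6
tool_pos: [0.4371, 0.4182, 0.0516]
eef_rot: [0.001, 1.0, 0.0, 0.0]
contact_force: [-0.8, 0.4, -2.8]
opening: 0.576
finger_force: 20.0
```

{"op": "servo_tool", "data": {"translation": [[0, 0, 0.002], [0, 0, 0]], "turn": [[0, 0, 0], [0, 0, 0]]}}

```text
clock: 29.85
tool_pos: [0.4371, 0.4183, 0.0515]
eef_rot: [0.0, 1.0, 0.0, 0.001]
contact_force: [-1.9, -3.2, 11.6]
opening: 0.582
finger_force: 20.0
```

{"op": "servo_tool", "data": {"translation": [[0, 0, 0], [0, 0, 0], [0, 0, 0], [0, 0, -0.01], [0, 0, -0.03], [0, 0, -0.06], [0, 0, -0.06], [0, 0, 0]], "turn": [[0, 0, 0], [0, 0, 0], [0, 0, 0], [0, 0, 0], [0, 0, 0], [0, 0, 0], [0, 0, 0], [0, 0, 0]], "grip": 1}}

```text
clock: 30.85
tool_pos: [0.4389, 0.4207, 0.2149]
eef_rot: [0.001, 1.0, 0.004, 0.004]
contact_force: [0.8, 0.7, -0.9]
opening: 0.998
finger_force: 0.0
```

{"op": "servo_tool", "data": {"translation": [[0.05, 0.05, 0], [0.05, 0.05, 0], [0.05, 0.05, 0], [0, 0, 0]], "turn": [[0, 0, 0], [0, 0, 0], [0, 0, 0], [0, 0, 0]]}}

```text
clock: 31.35
tool_pos: [0.2968, 0.5551, 0.2087]
eef_rot: [-0.005, 1.0, 0.001, -0.003]
contact_force: [-0.6, 0.1, 0.2]
opening: 1.002
finger_force: 0.0
```

```bash
python3 - <<'E'
from h import *
st()
s=snap('side','s5');t=snap('top','t5')
im=np.hstack([cv2.resize(s['img'][130:330,180:380],None,fx=2,fy=2),cv2.resize(t['img'][80:280,170:370],None,fx=2,fy=2)])
cv2.imwrite('pics/c5.png',im[:,:,::-1])
E
```

```text
{'clock': 31.35, 'q': [-0.974, 0.74, -0.323, 1.578, 0.276, 0.868, 0.184], 'tool_pos': [0.297, 0.555, 0.209], 'eef_rot': [-0.005, 1.0, 0.001, -0.003], 'contact_force': [-0.563, 0.097, 0.154], 'opening': 1.002, 'finger_force': 0.0}
```

View pics/c5.png

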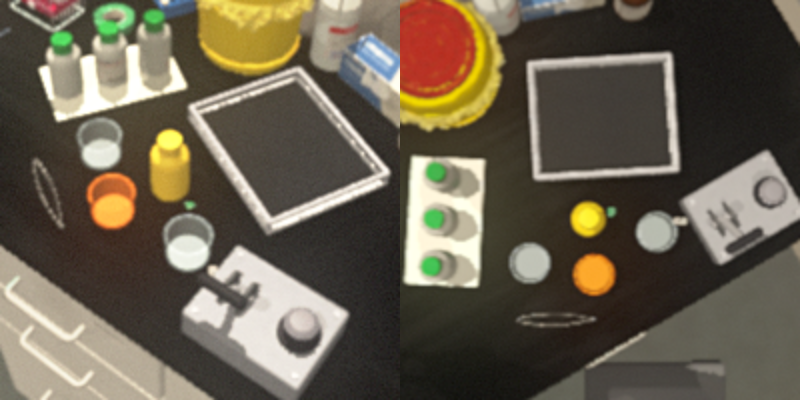

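All three bottles stand on the mat (top-crop pixels (436,173), (433,219), (430,266)) and the shaker is empty. The clear dishes are at top-crop pixels (530,263) and (657,231), where they began.

{"op": "servo_tool", "data": {"translation": [[-0.02, -0.05, 0], [-0.03, -0.06, 0], [-0.03, -0.06, 0], [-0.03, -0.06, 0], [-0.03, -0.058, 0], [0, 0, 0]], "turn": [[0, 0, 0], [0, 0, 0], [0, 0, 0], [0, 0, 0], [0, 0, 0], [0, 0, 0]]}}

```text
clock: 32.2
tool_pos: [0.4405, 0.2681, 0.2086]
eef_rot: [0.008, 1.0, -0.003, 0.0]
contact_force: [-0.1, 0.1, 0.6]
opening: 0.999
finger_force: 0.0
```

{"op": "servo_tool", "data": {"translation": [[0, 0, 0], [0, 0, 0], [0, 0, 0], [0, 0, 0], [0, 0, 0], [0, 0, 0], [0, 0, 0], [0, 0, 0], [0, 0, 0], [0, 0, 0]], "turn": [[0, 0, 0.175], [0, 0, 0.175], [0, 0, 0.175], [0, 0, 0.175], [0, 0, 0.175], [0, 0, 0.175], [0, 0, 0.175], [0, 0, 0.175], [0, 0, 0.17], [0, 0, 0]]}}

```text
clock: 33.45
tool_pos: [0.4367, 0.2769, 0.2091]
eef_rot: [0.707, 0.707, -0.0, 0.0]
contact_force: [-0.0, -0.1, 0.1]
opening: 1.005
finger_force: 0.0
```

```bash
python3 - <<'E'
from h import *
s=snap('side','s6');t=snap('top')
print(onz(t,235,211.5,.045),onz(s,230,196,.045),onz(t,298.5,195.5,.045),onz(s,180+188/2,130+232/2,.045))
c=cv2.resize(s['img'][160:300,190:330],None,fx=4,fy=4);cv2.imwrite('pics/c6.png',c[:,:,::-1])
go(.437,.267,.012,0)
E
```

```text
[0.43530424 0.26749962 0.045     ] [0.44017279 0.27314084 0.045     ] [0.48505536 0.06477188 0.045     ] [0.48683533 0.06925381 0.045     ]
{'clock': 33.55, 'q': [-0.722, 0.594, 0.108, 1.93, -0.104, 0.623, -0.545], 'tool_pos': [0.437, 0.277, 0.209], 'eef_rot': [0.706, 0.708, -0.0, 0.0], 'contact_force': [0.177, 1.013, -0.167], 'opening': 1.002, 'finger_force': 0.0}
tool z [-0. -0. -1.] tool y deg 0.2 shift [-0.01    0.0004  0.1971]
turn z 0.003
```

View pics/c6.png

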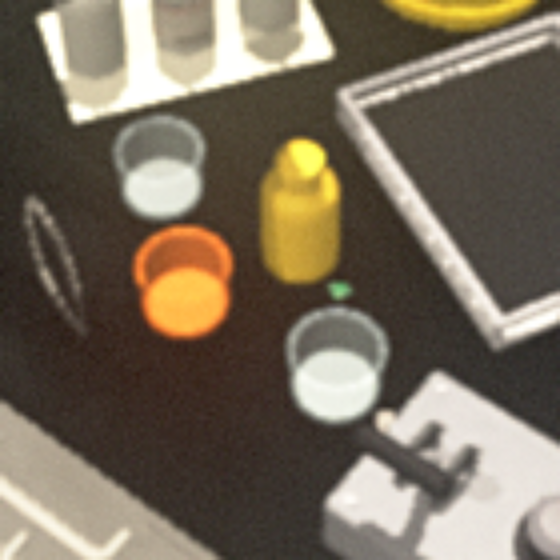

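Both clear dishes stand unmoved (side pixels (230,199) and (274,248)), and nothing blocks the left one.

{"op": "servo_tool", "data": {"translation": [[-0.009, 0, 0], [0, 0, 0.05], [0, 0, 0.05], [0, 0, 0.05], [0, 0, 0.03], [0, 0, 0.015], [0, 0, 0], [0, 0, 0]], "turn": [[0, 0, 0], [0, 0, 0], [0, 0, 0], [0, 0, 0], [0, 0, 0], [0, 0, 0], [0, 0, 0], [0, 0, 0]]}}

```text
clock: 34.55
tool_pos: [0.4374, 0.2686, 0.0153]
eef_rot: [0.707, 0.707, 0.001, 0.0]
contact_force: [-0.4, 0.4, 0.3]
opening: 1.002
finger_force: 0.0
```

{"op": "servo_tool", "data": {"translation": [[0, 0, 0], [0, 0, 0], [0, 0, 0], [0, 0, 0], [0, 0, 0], [0, 0, 0]], "turn": [[0, 0, 0], [0, 0, 0], [0, 0, 0], [0, 0, 0], [0, 0, 0], [0, 0, 0]], "grip": 0, "grip_force": 8}}

```text
clock: 35.3
tool_pos: [0.4369, 0.2685, 0.0146]
eef_rot: [0.707, 0.707, 0.0, 0.0]
contact_force: [-0.5, 0.5, 5.6]
opening: 0.657
finger_force: 8.0
```

{"op": "servo_tool", "data": {"translation": [[0, 0, -0.03], [0, 0, -0.05], [0, 0, -0.05], [0, 0, -0.05], [0, 0, 0], [0, 0, 0]], "turn": [[0, 0, 0], [0, 0, 0], [0, 0, 0], [0, 0, 0], [0, 0, 0], [0, 0, 0]]}}

```text
clock: 36.05
tool_pos: [0.4359, 0.268, 0.1935]
eef_rot: [0.707, 0.707, -0.001, -0.0]
contact_force: [0.2, -0.1, -0.5]
opening: 0.66
finger_force: 8.0
```

```bash
python3 - <<'E'
from h import *
go(.667,.205,.19,0)
E
```

```text
{'clock': 36.05, 'q': [-0.707, 0.614, 0.106, 1.96, -0.113, 0.575, -0.525], 'tool_pos': [0.436, 0.268, 0.193], 'eef_rot': [0.707, 0.707, -0.001, -0.0], 'contact_force': [0.166, -0.147, -0.548], 'opening': 0.66, 'finger_force': 7.998}
tool z [-0.001 -0.001 -1.   ] tool y deg 0.0 shift [-0.0631  0.2311  0.0032]
turn z 0.0
```

{"op": "servo_tool", "data": {"translation": [[-0.013, 0.047, 0], [-0.013, 0.047, 0], [-0.013, 0.047, 0], [-0.013, 0.047, 0], [-0.011, 0.043, 0], [0, 0, 0], [0, 0, 0]], "turn": [[0, 0, 0], [0, 0, 0], [0, 0, 0], [0, 0, 0], [0, 0, 0], [0, 0, 0], [0, 0, 0]]}}

```text
clock: 36.92
tool_pos: [0.6657, 0.2056, 0.1917]
eef_rot: [0.707, 0.707, -0.002, -0.002]
contact_force: [-1.0, 0.1, -0.7]
opening: 0.661
finger_force: 8.0
```

```bash
python3 - <<'E'
from h import *
go(.667,.205,.0595,0)
E
```

```text
{'clock': 36.925, 'q': [-0.409, 0.843, 0.09, 1.37, -0.085, 0.937, -0.297], 'tool_pos': [0.666, 0.206, 0.192], 'eef_rot': [0.707, 0.707, -0.002, -0.002], 'contact_force': [-1.002, 0.087, -0.683], 'opening': 0.661, 'finger_force': 7.998}
tool z [-0.005 -0.    -1.   ] tool y deg 0.0 shift [-0.0006  0.002   0.1322]
turn z 0.0
```

{"op": "servo_tool", "data": {"translation": [[0, 0.001, 0.04], [0, 0, 0.04], [0, 0, 0.03], [0, 0, 0.01], [0, 0, 0.006], [0, 0, 0.003], [0, 0, 0], [0, 0, 0]], "turn": [[0, 0, 0], [0, 0, 0], [0, 0, 0], [0, 0, 0], [0, 0, 0], [0, 0, 0], [0, 0, 0], [0, 0, 0]]}}

```text
clock: 37.92
tool_pos: [0.6692, 0.2055, 0.0661]
eef_rot: [0.707, 0.707, 0.001, 0.0]
contact_force: [0.2, 0.4, -0.9]
opening: 0.661
finger_force: 8.0
```

{"op": "servo_tool", "data": {"translation": [[0, 0, 0.003], [0, 0, 0.002], [0, 0, 0.001], [0, 0, 0]], "turn": [[0, 0, 0], [0, 0, 0], [0, 0, 0], [0, 0, 0]]}}

```text
clock: 38.42
tool_pos: [0.6686, 0.2053, 0.0597]
eef_rot: [0.707, 0.707, -0.0, -0.0]
contact_force: [-2.8, -0.4, 3.3]
opening: 0.664
finger_force: 8.0
```

{"op": "servo_tool", "data": {"translation": [[0, 0, 0], [0, 0, 0], [0, 0, 0], [0, 0, -0.01], [0, 0, -0.03], [0, 0, -0.06], [0, 0, -0.06], [0, 0, 0]], "turn": [[0, 0, 0], [0, 0, 0], [0, 0, 0], [0, 0, 0], [0, 0, 0], [0, 0, 0], [0, 0, 0], [0, 0, 0]], "grip": 1}}

```text
clock: 39.42
tool_pos: [0.6725, 0.2062, 0.2263]
eef_rot: [0.707, 0.707, 0.006, 0.003]
contact_force: [1.1, -0.2, 0.1]
opening: 1.002
finger_force: 0.0
```

{"op": "servo_tool", "data": {"translation": [[-0.045, -0.058, 0], [-0.045, -0.058, 0], [-0.045, -0.058, 0], [-0.005, -0.01, 0], [0, 0, 0], [0, 0, 0]], "turn": [[0, 0, 0], [0, 0, 0], [0, 0, 0], [0, 0, 0], [0, 0, 0], [0, 0, 0]]}}

```text
clock: 40.17
tool_pos: [0.5123, 0.0869, 0.2193]
eef_rot: [0.707, 0.708, 0.001, 0.0]
contact_force: [0.6, -0.2, -0.0]
opening: 0.998
finger_force: 0.0
```

```bash
python3 - <<'E'
from h import *
s=snap('side','s7')
go(.485,.066,.013,0)
c=cv2.resize(s['img'][110:310,200:400],None,fx=3,fy=3);cv2.imwrite('pics/c7.png',c[:,:,::-1])
E
```

```text
{'clock': 40.225, 'q': [-0.302, 0.579, 0.073, 1.914, -0.067, 0.649, -0.186], 'tool_pos': [0.512, 0.087, 0.219], 'eef_rot': [0.707, 0.708, 0.001, 0.0], 'contact_force': [-0.613, -0.133, -0.241], 'opening': 1.0, 'finger_force': 0.0}
tool z [ 0.002  0.001 -1.   ] tool y deg 0.1 shift [-0.021  -0.0276  0.2061]
turn z 0.002
```

View pics/c7.png

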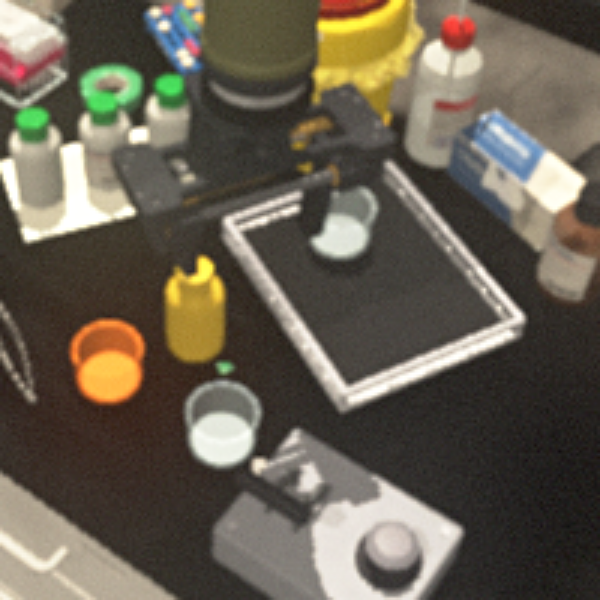

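The left dish stands inside the rail. The right dish's rim centre is at side pixel (274,248), unchanged.

{"op": "servo_tool", "data": {"translation": [[-0.021, -0.0275, 0], [0, 0, 0.05], [0, 0, 0.05], [0, 0, 0], [0, 0, 0]], "turn": [[0, 0, 0], [0, 0, 0], [0, 0, 0], [0, 0, 0], [0, 0, 0]]}}

```text
clock: 40.85
tool_pos: [0.4844, 0.0649, 0.1201]
eef_rot: [0.707, 0.707, 0.001, 0.0]
contact_force: [-0.6, -0.4, -0.5]
opening: 0.998
finger_force: 0.0
```

```bash
python3 - <<'E'
from h import *
go(.485,.066,.014,0)
E
```

```text
{'clock': 40.85, 'q': [-0.252, 0.72, 0.039, 2.084, -0.078, 0.338, -0.148], 'tool_pos': [0.484, 0.065, 0.12], 'eef_rot': [0.707, 0.707, 0.001, 0.0], 'contact_force': [-0.565, -0.389, -0.518], 'opening': 0.998, 'finger_force': 0.0}
tool z [ 0.002  0.    -1.   ] tool y deg 0.0 shift [0.001  0.0004 0.1061]
turn z 0.0
```

{"op": "servo_tool", "data": {"translation": [[0.001, 0, 0.04], [0, 0, 0.04], [0, 0, 0.015], [0, 0, 0.01], [0, 0, 0], [0, 0, 0]], "turn": [[0, 0, 0], [0, 0, 0], [0, 0, 0], [0, 0, 0], [0, 0, 0], [0, 0, 0]]}}

```text
clock: 41.6
tool_pos: [0.4838, 0.0655, 0.0152]
eef_rot: [0.707, 0.707, 0.001, 0.001]
contact_force: [0.1, -0.0, 0.9]
opening: 1.002
finger_force: 0.0
```

{"op": "servo_tool", "data": {"translation": [[0, 0, 0], [0, 0, 0], [0, 0, 0], [0, 0, 0], [0, 0, 0], [0, 0, 0]], "turn": [[0, 0, 0], [0, 0, 0], [0, 0, 0], [0, 0, 0], [0, 0, 0], [0, 0, 0]], "grip": 0}}

```text
clock: 42.35
tool_pos: [0.4834, 0.0654, 0.0144]
eef_rot: [0.707, 0.707, 0.0, 0.0]
contact_force: [0.5, -0.2, 3.8]
opening: 0.679
finger_force: 8.0
```

{"op": "servo_tool", "data": {"translation": [[0, 0, -0.03], [0, 0, -0.05], [0, 0, -0.05], [0, 0, -0.05], [0, 0, 0], [0, 0, 0]], "turn": [[0, 0, 0], [0, 0, 0], [0, 0, 0], [0, 0, 0], [0, 0, 0], [0, 0, 0]]}}

```text
clock: 43.1
tool_pos: [0.4821, 0.0653, 0.1935]
eef_rot: [0.707, 0.707, -0.001, -0.001]
contact_force: [0.9, -1.4, -0.1]
opening: 0.682
finger_force: 8.0
```

```bash
python3 - <<'E'
from h import *
go(.672,.10,.19,0)
E
```

```text
{'clock': 43.1, 'q': [-0.271, 0.586, 0.065, 2.03, -0.072, 0.53, -0.154], 'tool_pos': [0.482, 0.065, 0.193], 'eef_rot': [0.707, 0.707, -0.001, -0.001], 'contact_force': [0.865, -1.406, -0.093], 'opening': 0.682, 'finger_force': 8.0}
tool z [-0.002 -0.    -1.   ] tool y deg 0.0 shift [0.0346 0.1899 0.0031]
turn z 0.0
```

{"op": "servo_tool", "data": {"translation": [[0.008, 0.047, 0], [0.008, 0.047, 0], [0.008, 0.047, 0], [0.009, 0.047, 0], [0, 0, 0], [0, 0, 0.04], [0, 0, 0.04], [0, 0, 0.03], [0, 0, 0.01], [0, 0, 0]], "turn": [[0, 0, 0], [0, 0, 0], [0, 0, 0], [0, 0, 0], [0, 0, 0], [0, 0, 0], [0, 0, 0], [0, 0, 0], [0, 0, 0], [0, 0, 0]]}}

```text
clock: 44.35
tool_pos: [0.6698, 0.0981, 0.0733]
eef_rot: [0.707, 0.707, -0.001, -0.001]
contact_force: [-0.6, 0.0, -0.1]
opening: 0.68
finger_force: 8.0
```

{"op": "servo_tool", "data": {"translation": [[0, 0, 0.006], [0, 0, 0.004], [0, 0, 0.003], [0, 0, 0], [0, 0, 0]], "turn": [[0, 0, 0], [0, 0, 0], [0, 0, 0], [0, 0, 0], [0, 0, 0]]}}

```text
clock: 44.98
tool_pos: [0.6712, 0.0985, 0.0614]
eef_rot: [0.707, 0.707, 0.0, 0.0]
contact_force: [-0.5, 1.2, -0.5]
opening: 0.679
finger_force: 8.0
```

{"op": "servo_tool", "data": {"translation": [[0, 0, 0.0015], [0, 0, 0], [0, 0, 0]], "turn": [[0, 0, 0], [0, 0, 0], [0, 0, 0]]}}

```text
clock: 45.35
tool_pos: [0.6711, 0.0984, 0.0597]
eef_rot: [0.707, 0.707, 0.0, -0.0]
contact_force: [-0.2, -0.3, -0.6]
opening: 0.677
finger_force: 8.0
```

{"op": "servo_tool", "data": {"translation": [[0, 0, 0], [0, 0, 0], [0, 0, 0], [0, 0, -0.01], [0, 0, -0.03], [0, 0, -0.06], [0, 0, -0.06], [0, 0, 0]], "turn": [[0, 0, 0], [0, 0, 0], [0, 0, 0], [0, 0, 0], [0, 0, 0], [0, 0, 0], [0, 0, 0], [0, 0, 0]], "grip": 1}}

```text
clock: 46.35
tool_pos: [0.6749, 0.0987, 0.2266]
eef_rot: [0.707, 0.707, 0.005, 0.004]
contact_force: [-0.1, -0.8, -0.5]
opening: 0.995
finger_force: 0.0
```

{"op": "servo_tool", "data": {"translation": [[-0.02, -0.058, 0], [-0.04, -0.058, 0], [-0.058, -0.058, 0], [-0.05, -0.04, 0], [0, 0, 0], [0, 0, 0]], "turn": [[0, 0, 0], [0, 0, 0], [0, 0, 0], [0, 0, 0], [0, 0, 0], [0, 0, 0]], "grip": 0}}

```text
clock: 47.1
tool_pos: [0.4789, -0.0497, 0.2198]
eef_rot: [0.707, 0.707, 0.001, 0.0]
contact_force: [-0.1, 0.9, -0.2]
opening: 0.345
finger_force: 0.0
```

```bash
python3 - <<'E'
from h import *
s=snap('side','s8');t=snap('top','t8')
im=np.hstack([cv2.resize(s['img'][110:310,190:390],None,fx=2,fy=2),cv2.resize(t['img'][80:280,170:370],None,fx=2,fy=2)])
cv2.imwrite('pics/c8.png',im[:,:,::-1])
go(.42,-.086,.1,0)
E
```

```text
{'clock': 47.2, 'q': [-0.026, 0.536, 0.05, 2.016, -0.047, 0.59, 0.058], 'tool_pos': [0.479, -0.049, 0.22], 'eef_rot': [0.706, 0.708, 0.001, 0.0], 'contact_force': [0.314, 0.587, -0.108], 'opening': 0.255, 'finger_force': 0.0}
tool z [ 0.001  0.001 -1.   ] tool y deg 0.1 shift [-0.0372 -0.0597  0.1196]
turn z 0.002
```

View pics/c8.png

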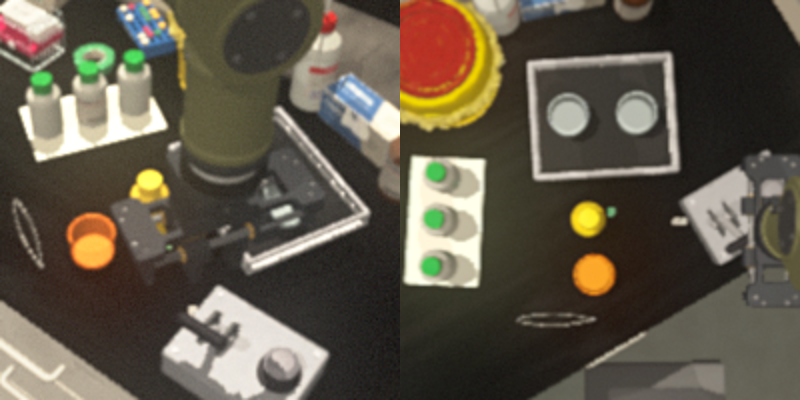

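Both dishes stand inside the rail (top-crop pixels (568,115) and (636,112)), three bottles are on the mat, and the lever is off with its bar at side-crop pixel (205,325).

{"op": "servo_tool", "data": {"translation": [[-0.013, -0.02, 0], [-0.013, -0.02, 0], [0, 0, 0.03], [0, 0, 0.03], [0, 0, 0], [0, 0, 0]], "turn": [[0, 0, 0], [0, 0, 0], [0, 0, 0], [0, 0, 0], [0, 0, 0], [0, 0, 0]]}}

```text
clock: 47.95
tool_pos: [0.4393, -0.0755, 0.1602]
eef_rot: [0.707, 0.708, 0.0, 0.0]
contact_force: [-1.1, 0.3, -0.1]
opening: 0.004
finger_force: 0.0
```

```bash
python3 - <<'E'
from h import *
go(.437,-.076,.104,0)
E
```

```text
{'clock': 47.95, 'q': [0.049, 0.609, 0.028, 2.176, -0.046, 0.356, 0.116], 'tool_pos': [0.439, -0.075, 0.16], 'eef_rot': [0.707, 0.708, 0.0, 0.0], 'contact_force': [-1.104, 0.286, -0.052], 'opening': 0.004, 'finger_force': 0.0}
tool z [ 0.001  0.    -1.   ] tool y deg 0.1 shift [-0.0005 -0.0023  0.0562]
turn z 0.001
```

{"op": "servo_tool", "data": {"translation": [[-0.001, -0.003, 0], [0, 0, 0.02], [0, 0, 0.02], [0, 0, 0.015], [0, 0, 0], [0, 0, 0]], "turn": [[0, 0, 0], [0, 0, 0], [0, 0, 0], [0, 0, 0], [0, 0, 0], [0, 0, 0]]}}

```text
clock: 48.7
tool_pos: [0.4358, -0.0772, 0.1055]
eef_rot: [0.707, 0.707, 0.0, 0.001]
contact_force: [-0.1, 0.1, -0.3]
opening: 0.007
finger_force: 0.0
```

{"op": "servo_tool", "data": {"translation": [[0.005, 0.0087, 0], [0.005, 0.0087, 0], [0.005, 0.0087, 0], [0.005, 0.0087, 0], [0.005, 0.0087, 0], [0.005, 0.0087, 0], [0.005, 0.0087, 0], [0.0025, 0.0044, 0], [0, 0, 0], [0, 0, 0]], "turn": [[0, 0, 0], [0, 0, 0], [0, 0, 0], [0, 0, 0], [0, 0, 0], [0, 0, 0], [0, 0, 0], [0, 0, 0], [0, 0, 0], [0, 0, 0]]}}

```text
clock: 49.95
tool_pos: [0.5002, -0.0398, 0.1047]
eef_rot: [0.707, 0.707, -0.0, -0.0]
contact_force: [0.2, -0.3, 0.6]
opening: 0.004
finger_force: 0.0
```

{"op": "servo_tool", "data": {"translation": [[-0.005, -0.0087, 0], [0, 0, -0.03], [0, 0, -0.03], [0, 0, 0], [0, 0, 0]], "turn": [[0, 0, 0], [0, 0, 0], [0, 0, 0], [0, 0, 0], [0, 0, 0]]}}

```text
clock: 50.58
tool_pos: [0.4911, -0.0449, 0.1642]
eef_rot: [0.707, 0.707, -0.0, -0.0]
contact_force: [0.1, -0.2, 0.6]
opening: 0.006
finger_force: 0.0
```

```bash
python3 - <<'E'
from h import *
s=snap('side','s9')
c=cv2.resize(s['img'][200:320,240:400],None,fx=3,fy=3);cv2.imwrite('pics/c9.png',c[:,:,::-1])
go(.546,-.110,.16,0)
E
```

```text
{'clock': 50.625, 'q': [-0.035, 0.643, 0.051, 2.038, -0.069, 0.464, 0.068], 'tool_pos': [0.491, -0.045, 0.164], 'eef_rot': [0.707, 0.707, -0.001, -0.001], 'contact_force': [-0.218, 0.487, 0.157], 'opening': 0.003, 'finger_force': 0.0}
tool z [-0.002  0.    -1.   ] tool y deg -0.0 shift [-0.0653  0.0551  0.0038]
turn z -0.0
```

View pics/c9.png

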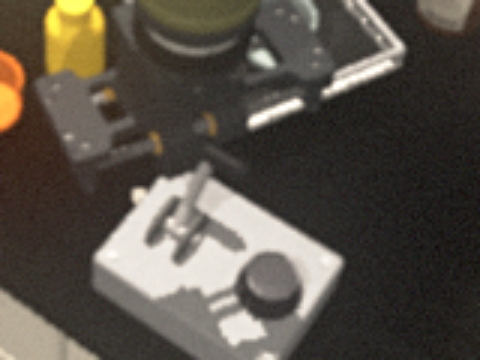

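The lever is back on, its bar at crop pixel (225,155), leaning away. Next is the plunger at crop pixel (270,275).

{"op": "servo_tool", "data": {"translation": [[-0.033, 0.027, 0], [-0.032, 0.028, 0], [0, 0, 0], [0, 0, 0.04], [0, 0, 0.02], [0, 0, 0], [0, 0, 0]], "turn": [[0, 0, 0], [0, 0, 0], [0, 0, 0], [0, 0, 0], [0, 0, 0], [0, 0, 0], [0, 0, 0]]}}

```text
clock: 51.5
tool_pos: [0.5468, -0.1091, 0.1049]
eef_rot: [0.707, 0.707, 0.0, -0.0]
contact_force: [0.8, -0.7, 0.4]
opening: 0.011
finger_force: 0.0
```

{"op": "servo_tool", "data": {"translation": [[0, 0, 0.012], [0, 0, 0.01], [0, 0, 0.005], [0, 0, 0.004], [0, 0, 0.004], [0, 0, 0], [0, 0, 0]], "turn": [[0, 0, 0], [0, 0, 0], [0, 0, 0], [0, 0, 0], [0, 0, 0], [0, 0, 0], [0, 0, 0]]}}

```text
clock: 52.38
tool_pos: [0.5471, -0.1095, 0.0703]
eef_rot: [0.707, 0.707, 0.0, 0.0]
contact_force: [-0.8, 1.1, 7.9]
opening: 0.005
finger_force: 3.7
```

{"op": "servo_tool", "data": {"translation": [[0, 0, 0.002], [0, 0, 0.001], [0, 0, 0], [0, 0, 0]], "turn": [[0, 0, 0], [0, 0, 0], [0, 0, 0], [0, 0, 0]]}}

```text
clock: 52.88
tool_pos: [0.5472, -0.1095, 0.0696]
eef_rot: [0.707, 0.707, 0.001, 0.001]
contact_force: [-4.5, 1.7, 27.4]
opening: 0.004
finger_force: 13.7
```

{"op": "servo_tool", "data": {"translation": [[0, 0, -0.004], [0, 0, -0.015], [0, 0, -0.04], [0, 0, -0.05], [0, 0, -0.03], [-0.05, -0.03, 0], [-0.05, -0.03, 0], [0, 0, 0], [0, 0, 0]], "turn": [[0, 0, 0], [0, 0, 0], [0, 0, 0], [0, 0, 0], [0, 0, 0], [0, 0, 0], [0, 0, 0], [0, 0, 0], [0, 0, 0]]}}

```text
clock: 54.0
tool_pos: [0.4871, -0.2091, 0.2058]
eef_rot: [0.707, 0.707, 0.0, -0.0]
contact_force: [0.6, 0.9, -0.2]
opening: 0.004
finger_force: 0.0
```

```bash
python3 - <<'E'
from h import *
s=snap('side','s10');t=snap('top','t10')
im=np.hstack([cv2.resize(s['img'][110:310,190:390],None,fx=2,fy=2),cv2.resize(t['img'][80:280,170:370],None,fx=2,fy=2)])
cv2.imwrite('pics/c10.png',im[:,:,::-1])
st()
E
```

```text
{'clock': 54.1, 'q': [0.303, 0.611, 0.022, 1.894, -0.023, 0.637, 0.343], 'tool_pos': [0.488, -0.208, 0.206], 'eef_rot': [0.706, 0.708, 0.001, -0.0], 'contact_force': [0.219, 0.005, -0.003], 'opening': 0.005, 'finger_force': 0.0}
```

View pics/c10.png

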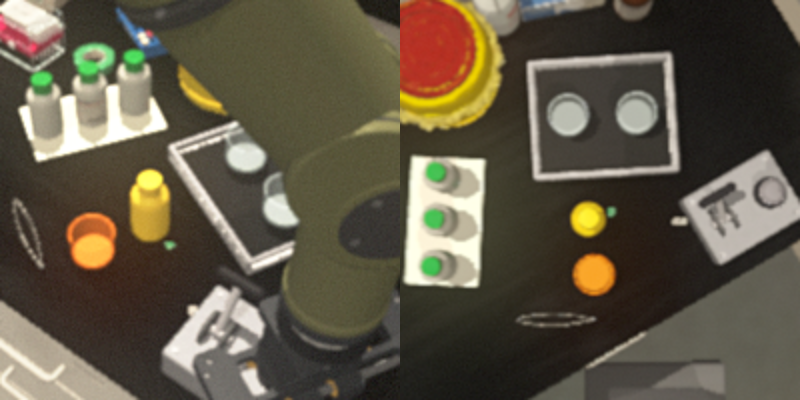

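The last look shows three bottles on the mat, two dishes inside the rail at (568,115) and (636,112), the lever on at (718,193), and the plunger up and clear. Everything else on the bench is where it started.

```bash
python3 -c "
from plant import r
print(r.finish_job())"
```

```text
the job is handed in; nothing more can be done
None
```

The job is done and handed in: lever off, three bottles moved upright onto the mat, both clear dishes stood inside the shaker's rail, lever back on, and the plunger pressed to its stop and released, in about 54 s; no score came back.

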